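# Slide the sample carrier round the bent rail and lock it in

### The job

Slide the blue sample-carrier ring along the bent steel rail, round both corners, until it is fully home against the red stop plate. Then turn the brass wing nut clockwise (seen from above) as far as it goes, so that its metal strap swings across under the rail behind the ring and locks it in. Leave the cups and the timer where they are.

Things in the scene. Friction and masses are not known exactly. Their poses are not given: they have to be found in the camera images.
- rail: Fixed stand with a level, bent round steel rail 8 mm thick, centre line 130 mm above the table, free between a post behind each end plate. Origin on the table under the rail's middle; z up, x, y within 0.3 rad of the world's. All rail coordinates below are in this frame, mm. Feet and base bars lie below 22 mm. Plates: 56 wide, 6 thick, tops at 140; the start plate is black, the stop red.
- bend1 (a point): Centre of the first bend (radius 40 mm), level with the rail, at rail (-20, 40). The rail starts at the black plate (face at y = 130), runs along x = -60 toward -y to y = 40, then turns left round this point to (-20, 0) and runs straight along y = 0 in +x to (20, 0).
- bend2 (a point): Centre of the second bend (radius 40 mm), level with the rail, at rail (20, -40). From (20, 0) the rail turns right round this point to (60, -40), then runs straight along x = 60 toward -y to the red stop plate.
- stop (a point): Where the rail's centre line meets the red stop plate's face, at rail (60, -130). Fully home, the ring touches this plate and its centre is at rail (60, -124).
- ring_center (a point): Centre of the blue ring (carrier 80 g, loose), hung on the rail, which it cannot leave. Ring 66 mm outside, 42 inside, bar 12 thick, hole axis (y) along the rail, centre 17 below the rail's. A closed steel capsule 21 wide hangs to 74 mm under the centre. Starts at rail x = -60, y = 55 to 85. Slides at a light push, e.g. by two fingers astride the rail.
- wing_nut (a point): Grip point of the brass wing nut, on its upright axis at rail (-20, -107), 128 mm above the table. Wings: flat upright plate 8 mm thick, up to 52 long, 103 to 146 above the table, along this frame's x; z up. Below: a round nut 14 wide (top at 103) and, turning with it, an aluminium strap 12 wide along this frame's +x, 95 mm long, 78 to 90 above the table.
- strap (a joint): Turn of wing nut and strap in rad, growing clockwise seen from above: starts at 0 to 0.3 (strap pointing away from the stop), hard stop at 2.7, where it points along the rail's +x and crosses under the rail 6 mm behind a ring that is home. Stays where left (friction about 0.06 N m).
- cup: Steel cup, 84 mm wide, 92 mm high, bystander behind the rail; origin under its centre.
- plastic_cup: Clear plastic cup, 75 mm wide, 82 mm high, bystander behind the rail; origin under its centre.
- clock: White timer, 58 x 94 x 23 mm, bystander to the right of the rail; origin under its centre.
- stirrer_shaft (a point): Point on the fixed overhead stirrer's upright shaft, 400 mm above the table, left of the rail over the hotplate and steel beaker (beaker top about 250 mm). The stirrer's bulky head hangs above it from about 430 mm up and juts toward the robot. An arm that swings across from the left at full reach hits the head: draw the arm in close to the robot first, then swing.

How it is judged:
On the way, in this order (a step that is already met when the one before it is completed fails the run):
1. the ring has been slid home against the red stop plate (y of ring_center in the frame of rail below -0.114 m and x of ring_center in the frame of rail above 0.04 m), for 0.2 s.
2. the wing nut has been turned to its stop (value of joint strap above 2.5 rad), for 0.2 s.
At the end, for the whole second after the job is handed in: The ring's centre is within 10 mm of home along the last leg of the rail (rail y below -114 mm), hanging still (under 30 mm/s), and the wing nut is turned to within 0.2 rad of its stop (joint above 2.5 rad), so that the strap crosses behind the ring (all of step 1 and value of joint strap above 2.5 rad and linear speed of carrier below 0.03 m/s); the robot touches nothing.
It fails at once if a cup or the timer is shoved by more than 30 mm (distance of any of cup, plastic_cup, clock from where it was at the start of the episode above 0.03 m).
It also fails if it takes over 66 s, if anything falls off the work surface, if the arm or the gripper's body presses on something with over 40 N, if the wrist force passes 120 N, or if a joint passes its speed limit or range.

### The arm

A 6-joint arm with a two-finger parallel gripper is mounted at the origin on a cart in front of the work surface, level with it; the furniture and walls round the work are solid. World frame = base frame: x ahead of the robot, y to its left, z up, the work surface at z = 0. Lengths are in m, angles in rad, forces in N, time in s.
With the tool pointing down it reaches from about 0.375 to 0.975 m from the base axis. Payload 3.8 kg.
Tool frame: the origin (TCP) lies on the centre line of the jaws, within the pads' length; the fingertips stand 17 mm ahead of it and the grasp point (between the pads) lies 2 mm behind it; z points along the fingers, y is the direction in which the jaws open and shut (so a half turn about z gives the same grasp; the last joint's range is limited). The gripper opens to 88 mm and grips with 3 to 60 N. Pads are 18 mm wide; open, the fingers measure 123 mm over their backs; the gripper's body (75 mm by 187 mm) begins 45 mm behind the grasp point.
Start: joints at [-1.367, 0.264, 1.604, -0, 1.274, -0.037], TCP at [0.161, -0.656, 0.256] pointing down, gripper open.
Joint ranges: [-2.63, 2.63], [-0.94, 2.18], [0.31, 2.57], [-1.31, 4.45], [0, 2.66], [-2.55, 2.55]. Speed limits (rad/s): [2.57, 2.57, 3.14, 3.14, 3.14, 3.14].

### API

Orientations are given as a unit quaternion [w, x, y, z].
In Python, from rig import arm, camera, camera_model, order gives the robot as it stands.
- The arm moves only by the shell command python3 -m handwheel 'ROWS' [FORCE]. ROWS is JSON, a list of rows, each a list of 7 numbers: the opening, from 0 (shut) to 1 (fully open), then the shift along the world's x, y, z in m, then the turn, a rotation vector about the world's x, y, z in degrees. In form: [[hand, x, y, z, ax, ay, az], ...]. A call has 1 to 10 rows; each row is the pose to reach, as a shift and turn from the pose commanded when the call began; what a row does not reach only later rows make up. A row lasts 1/12 s, in which the tool goes at most 41.7 mm and 7.16 degrees, less where a joint would pass 70% of its speed; a pose out of reach is approached as far as the arm can. A call with a gripper value outside its range is refused whole. The fingers move at their own pace and stop on an object; FORCE is the grip in N (left out, the last holds). Time passes only in rows, so rows that repeat a pose let the fingers close. It gives the time, the measured TCP pose, the force and the opening at its end, in the units of the state.
- arm.sense(): the state, without advancing time (a new reading comes with each control period).
- camera(name): name is "scene" or "top"; returns the picture (384x512x3 uint8, red, green, blue); there is no depth.
- camera_model(name): a dict with "intrinsics" (3x3 intrinsics, pixels), "rvec" (rotation vector, rad) and "tvec" (3), from world to camera coordinates, as OpenCV has them. Camera axes: x right, y down, z forward; pixel columns grow to the right and rows downward; lengths in m; the calibration is good to about 2 mm. A picture is of the moment at which its call begins. camera_model takes no time and is no camera call.
- order.sign_off(): hands the job in, once; it reports no verdict.
The state is a dict: "time_s": time; "joints": joint angles; "joint_vel": joint speeds; "joint_efforts": joint torques, N m; "tcp_pos": TCP position; "tcp_rot": TCP orientation; "ft_force": force on the tool from outside, world axes, zero at the start; "torque": the same for the moment, N m; "width": finger opening in m.
Only numpy, scipy, OpenCV 4.12 (cv2) and the standard library are available. Lean on these libraries where they do the work, as an engineer would, in place of code of your own. Each camera call takes 0.05 s, during which the arm holds its last target.

## Working session

There is one attempt and no reset: what is moved stays moved. The work goes in short steps, Python scripts to look and compute and a shell command to move; the robot and the scene stay as the last step left them, time stands still between calls to the robot, and variables do not carry over. Pictures are saved under pics/ and viewed, and the job is handed in when it is done.

```bash
ls; mkdir -p pics; python3 - <<'E'
from rig import arm,camera,camera_model
import cv2
for n in("scene","top"):
    im=camera(n); cv2.imwrite(f"pics/{n}0.png",cv2.cvtColor(im,cv2.COLOR_RGB2BGR)); m=camera_model(n); print(n,m)
print(arm.sense())
E
```

```text
pics
scene {'intrinsics': array([[449.00704187,   0.        , 258.73333114],
       [  0.        , 449.00704187, 191.49153107],
       [  0.        ,   0.        ,   1.        ]]), 'rvec': array([ 2.27019684, -0.47001426,  0.23470883]), 'tvec': array([-0.64776791,  0.19904128,  1.44491402])}
top {'intrinsics': array([[424.75510849,   0.        , 253.01712191],
       [  0.        , 424.75510849, 183.11793595],
       [  0.        ,   0.        ,   1.        ]]), 'rvec': array([ 2.15677027, -2.18814059,  0.09529739]), 'tvec': array([-0.18734329,  0.629498  ,  1.5194155 ])}
{'time_s': 0.1, 'joints': array([-1.36689841e+00,  2.64658507e-01,  1.60518539e+00, -1.61243573e-05,
        1.27368605e+00, -3.69210221e-02]), 'joint_vel': array([ 0.00027271, -0.00156987, -0.00271429, -0.00017409, -0.00045003,
       -0.00044761]), 'joint_efforts': array([ 6.49047979e-04, -5.03617537e+01, -3.58071542e+01,  7.31227314e-02,
        2.33337324e-02, -5.53168945e-05]), 'tcp_pos': array([ 0.16084828, -0.65495849,  0.25455358]), 'tcp_rot': array([-9.64625941e-04,  9.92758784e-01,  1.20121015e-01, -8.84563559e-05]), 'ft_force': array([-0.82315189,  0.7894326 , -0.53842677]), 'torque': array([ 0.017145  , -0.03512925, -0.01859168]), 'width': 0.08809546947940154}
```

View pics/scene0.png

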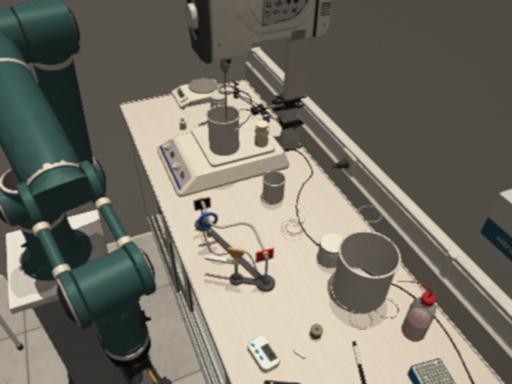

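View pics/top0.png

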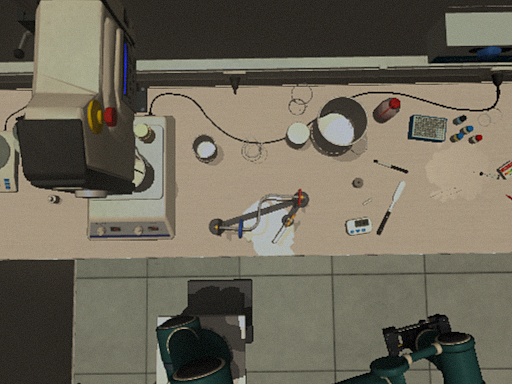

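```bash
python3 - <<'E'
import cv2
im=cv2.imread("pics/top0.png"); cv2.imwrite("pics/top0z.png",cv2.resize(im[130:330,130:390],None,fx=3,fy=3,interpolation=cv2.INTER_CUBIC))
im=cv2.imread("pics/scene0.png"); cv2.imwrite("pics/scene0z.png",cv2.resize(im[120:320,130:390],None,fx=3,fy=3,interpolation=cv2.INTER_CUBIC))
E
```

```text
(no output)
```

View pics/top0z.png

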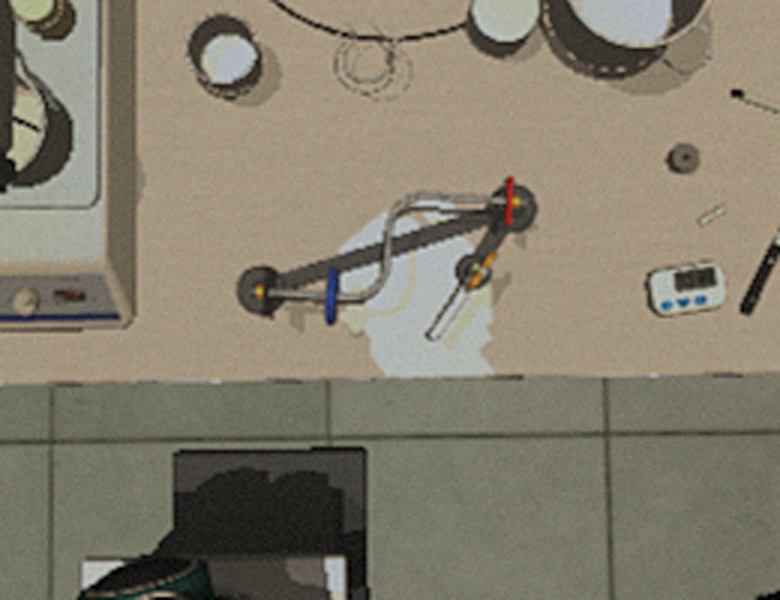

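View pics/scene0z.png

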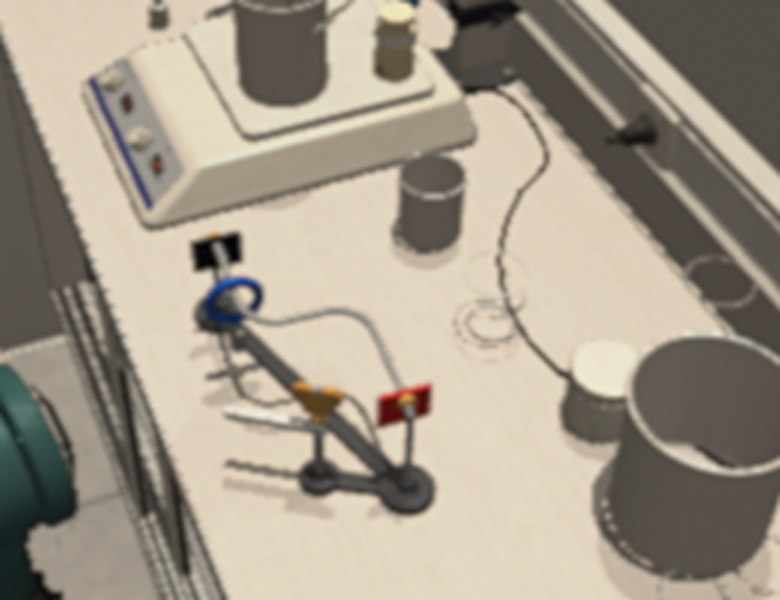

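```bash
cat > h.py <<'E'
import numpy as np,cv2
from rig import arm,camera,camera_model
from scipy.optimize import least_squares
def proj(n,P):
    m=camera_model(n); return cv2.projectPoints(np.asarray(P,float).reshape(-1,3),m["rvec"],m["tvec"],m["intrinsics"],None)[0][:,0]
def r2w(p,P):
    P=np.asarray(P,float).reshape(-1,3)/1000; c,s=np.cos(p[2]),np.sin(p[2])
    return np.c_[p[0]+c*P[:,0]-s*P[:,1],p[1]+s*P[:,0]+c*P[:,1],P[:,2]]
def railpts():
    a=[(-60,y) for y in range(130,40,-5)]
    a+=[(-20-40*np.cos(t),40-40*np.sin(t)) for t in np.linspace(0,np.pi/2,12)]
    a+=[(x,0) for x in range(-20,21,5)]
    a+=[(20+40*np.sin(t),-40+40*np.cos(t)) for t in np.linspace(0,np.pi/2,12)]
    a+=[(60,y) for y in range(-40,-131,-5)]
    return np.array([(x,y,130) for x,y in a])
E
cat > fit.py <<'E'
from h import *
T=[((60,-130,135),(508,204)),((-20,-107,146),(482,270)),((0,0,134),(389,250)),((60,-133,140),(511,202)),((-60,130,134),(268,292))]
S=[((32,-133,140),(377,402)),((88,-133,140),(432,384)),((-88,133,140),(192,240)),((-32,133,140),(241,233)),((-20,-107,146),(318,385))]
pt=np.array([a for a,_ in T]);qt=np.array([b for _,b in T])/3+[130-1/3,130-1/3]
ps=np.array([a for a,_ in S]);qs=np.array([b for _,b in S])/3+[130-1/3,120-1/3]
f=lambda p:np.r_[(proj("top",r2w(p,pt))-qt).ravel(),(proj("scene",r2w(p,ps))-qs).ravel()]
r=least_squares(f,[.5,0,0],loss="soft_l1"); print(r.x,np.round(r.fun,1))
p=r.x; np.save("p.npy",p)
for n,o in(("top",(130,130)),("scene",(130,120))):
    im=cv2.imread(f"pics/{n}0.png"); z=cv2.resize(im[o[1]:o[1]+200,o[0]:o[0]+260],None,fx=3,fy=3,interpolation=cv2.INTER_CUBIC)
    for P,c in((railpts(),(0,255,0)),([(-20,-107,146),(32,-133,140),(88,-133,140),(-88,133,140),(-32,133,140)],(255,0,255))):
        for u in proj(n,r2w(p,P)): cv2.circle(z,tuple(int(v) for v in np.round((u-o)*3+1)),2,c,-1)
    cv2.imwrite(f"pics/{n}fit.png",z)
E
python3 fit.py
```

```text
[ 0.51878571 -0.21634177 -0.08808952] [-0.1 -0.5  0.5  0.6 -0.1 -1.  -0.1  0.1  0.4 -0.  -0.1 -1.3 -0.   0.1
 -0.3  0.5  0.4 -0.7 -0.5  0.6]
```

View pics/topfit.png

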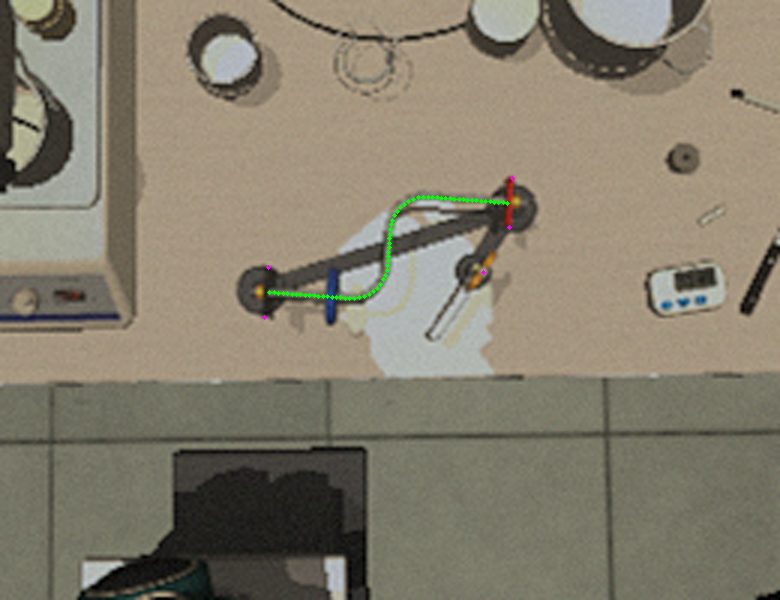

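View pics/scenefit.png

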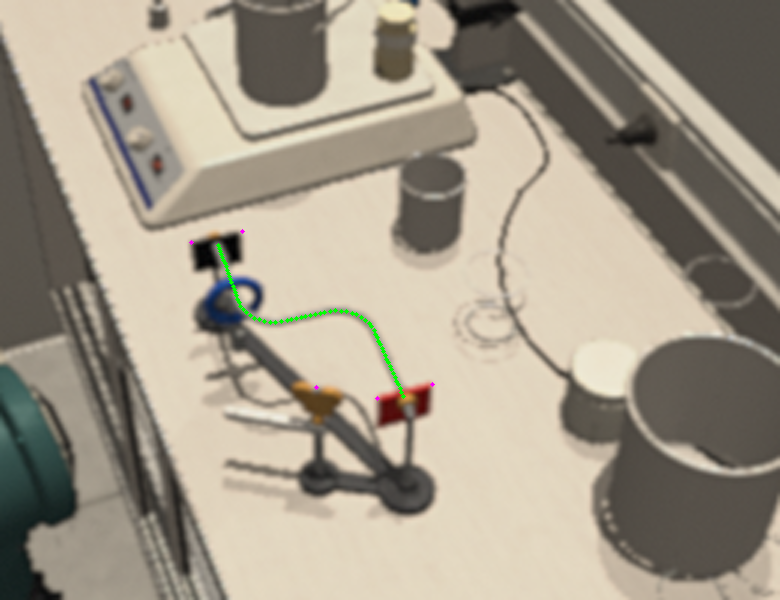

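```bash
cat > plan.py <<'E'
from h import *
p=np.load("p.npy")
# ring y from top image: ring top at z146 pixel
for y in range(52,90,4): print(y,np.round((proj("top",r2w(p,[(-60,y,146)]))[0]-130)*3+1,1), np.round((proj("top",r2w(p,[(-93,y,113)]))[0]-130)*3+1,1))
def path(s): # s arclength from y=130
    A=np.pi*20
    if s<90: return -60,130-s,-90
    if s<90+A: t=(s-90)/40; return -20-40*np.cos(t),40-40*np.sin(t),-90+np.degrees(t)
    if s<130+A: return -20+s-90-A,0,0
    if s<130+2*A: t=(s-130-A)/40; return 20+40*np.sin(t),-40+40*np.cos(t),-np.degrees(t)
    return 60,-40-(s-130-2*A),-90
print("s total",130+40*np.pi+90)
p0=np.array([.161,-.656,.256]); d=15
for s in list(np.arange(40,344,10))+[340.,344.]:
    x,y,h=path(s); c=np.cos(np.radians(h)),np.sin(np.radians(h))
    w=r2w(p,[(x-d*c[0],y-d*c[1],130)])[0]
    print(round(s),np.round((x,y,h),0),"tool w",np.round(w[:2],4),"turn from J0",round(h+90,1))
print("nut",r2w(p,[(-20,-107,128)]),"strap ends",r2w(p,[(-20+95*np.cos(a),-107+95*np.sin(a),90) for a in(2.7,2.4)]))
for a in (2.7,2.6,2.5,2.4): print(a,np.round((proj("top",r2w(p,[(-20+95*np.cos(a),-107+95*np.sin(a),90)]))[0]-130)*3+1,1))
E
python3 plan.py
```

```text
52 [338.2 297.3] [336.9 326. ]
56 [334.6 297.1] [333.3 325.8]
60 [331.  296.8] [329.8 325.5]
64 [327.4 296.5] [326.3 325.3]
68 [323.9 296.3] [322.8 325. ]
72 [320.3 296. ] [319.3 324.7]
76 [316.7 295.7] [315.8 324.5]
80 [313.1 295.5] [312.3 324.2]
84 [309.5 295.2] [308.8 323.9]
88 [305.9 294.9] [305.2 323.7]
s total 345.66370614359175
40 [-60  90 -90] tool w [ 0.4683 -0.1065] turn from J0 0
50 [-60  80 -90] tool w [ 0.4674 -0.1164] turn from J0 0
60 [-60  70 -90] tool w [ 0.4665 -0.1264] turn from J0 0
70 [-60  60 -90] tool w [ 0.4656 -0.1364] turn from J0 0
80 [-60  50 -90] tool w [ 0.4647 -0.1463] turn from J0 0
90 [-60.  40. -90.] tool w [ 0.4639 -0.1563] turn from J0 0.0
100 [-59.  30. -76.] tool w [ 0.4605 -0.1664] turn from J0 14.3
110 [-55.  21. -61.] tool w [ 0.4597 -0.177 ] turn from J0 28.6
120 [-49.  13. -47.] tool w [ 0.4616 -0.1875] turn from J0 43.0
130 [-42.   6. -33.] tool w [ 0.466  -0.1972] turn from J0 57.3
140 [-33.   2. -18.] tool w [ 0.4727 -0.2055] turn from J0 71.6
150 [-23.   0.  -4.] tool w [ 0.4812 -0.2119] turn from J0 85.9
160 [-13.   0.   0.] tool w [ 0.
[... 778 characters left out ...]
. -74. -90.] tool w [ 0.5733 -0.2807] turn from J0 0
300 [ 60. -84. -90.] tool w [ 0.5725 -0.2907] turn from J0 0
310 [ 60. -94. -90.] tool w [ 0.5716 -0.3006] turn from J0 0
320 [  60. -104.  -90.] tool w [ 0.5707 -0.3106] turn from J0 0
330 [  60. -114.  -90.] tool w [ 0.5698 -0.3206] turn from J0 0
340 [  60. -124.  -90.] tool w [ 0.5689 -0.3305] turn from J0 0
340 [  60. -124.  -90.] tool w [ 0.5689 -0.3305] turn from J0 0
344 [  60. -128.  -90.] tool w [ 0.5686 -0.3345] turn from J0 0
nut [[ 0.48944987 -0.32116738  0.128     ]] strap ends [[ 0.40746794 -0.27316776  0.09      ]
 [ 0.42531439 -0.25108428  0.09      ]]
2.7 [439.2 344.2]
2.6 [432.2 339.8]
2.5 [425.7 334.6]
2.4 [419.7 328.9]
```

```bash
python3 -m handwheel '[[0.45,0.02,0.035,0,0,0,7],[0.45,0.04,0.07,0,0,0,14],[0.45,0.06,0.105,0,0,0,21],[0.45,0.08,0.14,0,0,0,28],[0.45,0.10,0.175,0,0,0,35],[0.45,0.12,0.21,0,0,0,42],[0.45,0.14,0.245,0,0,0,49],[0.45,0.16,0.28,0,0,0,56],[0.45,0.18,0.315,0,0,0,63],[0.45,0.20,0.35,0,0,0,71]]' 20
```

```text
time_s: 0.93
tcp_pos: [0.3612, -0.3035, 0.2554]
tcp_rot: [-0.0, 0.742, 0.671, 0.0]
ft_force: [0.6, -0.4, -1.3]
width: 0.0397
```

```bash
python3 -m handwheel '[[0.45,0.02,0.036,0,0,0,0],[0.45,0.04,0.072,0,0,0,0],[0.45,0.06,0.108,0,0,0,0],[0.45,0.08,0.144,0,0,0,0],[0.45,0.095,0.172,0,0,0,0],[0.45,0.107,0.196,0,0,0,0],[0.45,0.107,0.196,-0.02,0,0,0],[0.45,0.107,0.196,-0.04,0,0,0],[0.45,0.107,0.196,-0.05,0,0,0],[0.45,0.107,0.196,-0.05,0,0,0]]' 
python3 - <<'E'
from h import *
for n in("top","scene"):
    cv2.imwrite(f"pics/{n}1.png",cv2.resize(cv2.cvtColor(camera(n),cv2.COLOR_RGB2BGR)[120:320,130:390],None,fx=3,fy=3,interpolation=cv2.INTER_CUBIC))
s=arm.sense();print(s["tcp_pos"],s["tcp_rot"],s["joints"])
E
```

```text
time_s: 1.77
tcp_pos: [0.4657, -0.1087, 0.2025]
tcp_rot: [-0.003, 0.743, 0.669, -0.002]
ft_force: [-0.4, 0.1, 0.1]
width: 0.0397
[ 0.46755592 -0.10968478  0.20543702] [-5.45341495e-04  7.43582687e-01  6.68643684e-01 -3.36793778e-04] [-2.82298905e-01 -6.96599837e-02  2.06374137e+00  4.02704440e-06
  1.14879318e+00 -1.76271121e-01]
```

View pics/scene1.png

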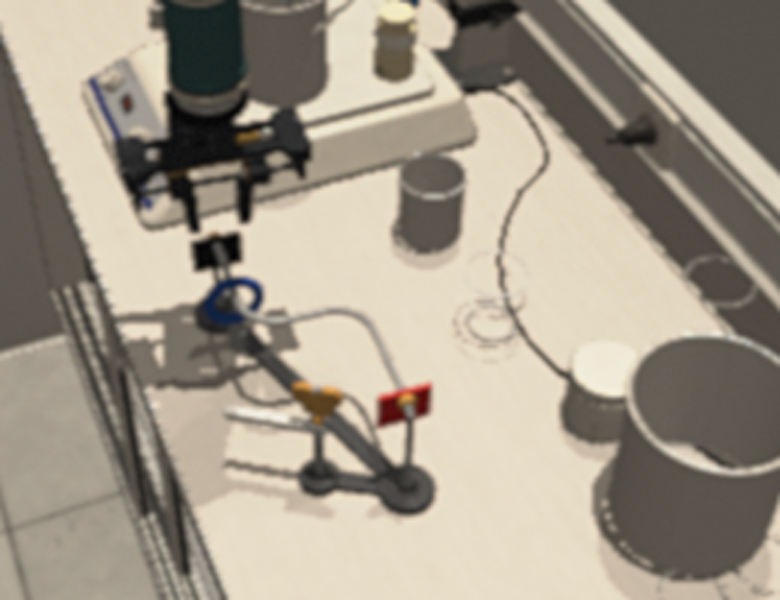

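View pics/top1.png

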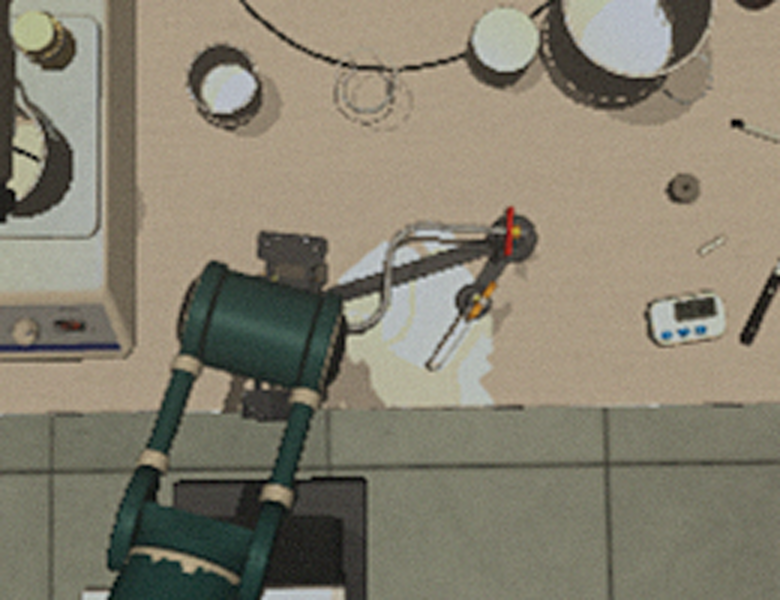

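```bash
python3 -m handwheel '[[0.45,0,0,-0.025,0,0,0],[0.45,0,0,-0.05,0,0,0],[0.45,0,0,-0.07,0,0,0],[0.45,0,0,-0.07,0,0,0],[0.45,-0.001,-0.007,-0.07,0,0,0],[0.45,-0.001,-0.015,-0.07,0,0,0],[0.45,-0.002,-0.023,-0.07,0,0,0],[0.45,-0.003,-0.031,-0.07,0,0,0],[0.45,-0.003,-0.038,-0.07,0,0,0],[0.45,-0.004,-0.045,-0.07,0,0,0]]'
```

```text
time_s: 2.7
tcp_pos: [0.4646, -0.1558, 0.1367]
tcp_rot: [0.001, 0.744, 0.669, 0.0]
ft_force: [0.2, 0.0, 0.1]
width: 0.0394
```

```bash
python3 -m handwheel '[[0.45,-0.002,-0.006,0,0,0,7],[0.45,-0.0035,-0.0115,0,0,0,14],[0.45,-0.004,-0.0165,0,0,0,21],[0.45,-0.004,-0.022,0,0,0,28],[0.45,-0.0035,-0.0275,0,0,0,35],[0.45,-0.0025,-0.0325,0,0,0,42],[0.45,-0.0005,-0.0375,0,0,0,49],[0.45,0.002,-0.042,0,0,0,56],[0.45,0.002,-0.042,0,0,0,57]]'
python3 - <<'E'
from h import *
for n in("top","scene"):
    cv2.imwrite(f"pics/{n}2.png",cv2.resize(cv2.cvtColor(camera(n),cv2.COLOR_RGB2BGR)[120:320,130:390],None,fx=3,fy=3,interpolation=cv2.INTER_CUBIC))
E
```

```text
time_s: 3.45
tcp_pos: [0.4664, -0.1978, 0.1361]
tcp_rot: [0.0, 0.333, 0.943, -0.0]
ft_force: [-0.3, -0.0, -0.9]
width: 0.0394
```

View pics/scene2.png

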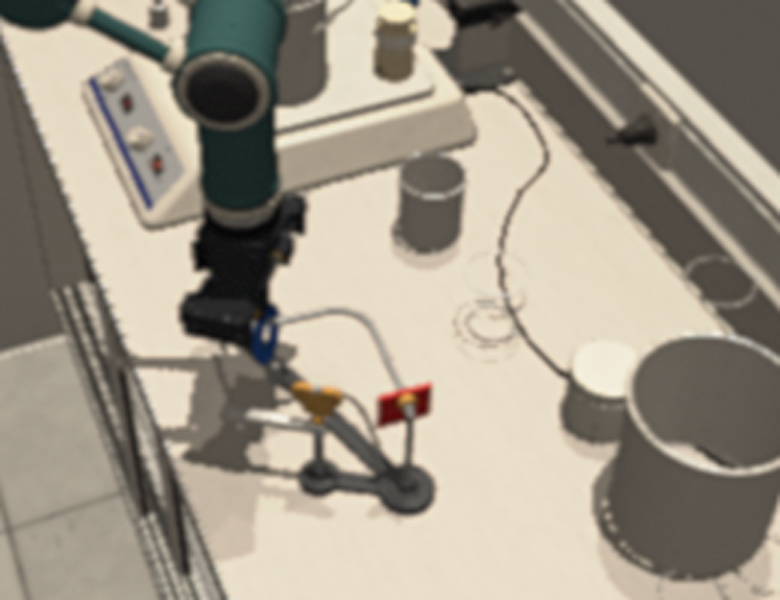

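```bash
python3 -m handwheel '[[0.45,0.003,-0.0045,0,0,0,7],[0.45,0.007,-0.0085,0,0,0,14],[0.45,0.011,-0.012,0,0,0,21],[0.45,0.015,-0.015,0,0,0,28],[0.45,0.020,-0.0165,0,0,0,33],[0.45,0.025,-0.017,0,0,0,33],[0.45,0.032,-0.0175,0,0,0,33],[0.45,0.039,-0.018,0,0,0,33],[0.45,0.046,-0.019,0,0,0,33],[0.45,0.055,-0.0195,0,0,0,33]]'
```

```text
time_s: 4.38
tcp_pos: [0.5215, -0.2159, 0.1356]
tcp_rot: [-0.0, 0.053, 0.999, 0.0]
ft_force: [-0.4, 0.6, -0.2]
width: 0.0395
```

```bash
python3 -m handwheel '[[0.45,0.005,0.0005,0,0,0,-4],[0.45,0.0105,0.001,0,0,0,-10],[0.45,0.0155,0.001,0,0,0,-17],[0.45,0.021,0.0005,0,0,0,-24],[0.45,0.026,-0.0005,0,0,0,-31],[0.45,0.031,-0.002,0,0,0,-38],[0.45,0.036,-0.005,0,0,0,-45],[0.45,0.0405,-0.008,0,0,0,-52],[0.45,0.0405,-0.008,0,0,0,-53]]'
python3 - <<'E'
from h import *
for n in("top","scene"):
    cv2.imwrite(f"pics/{n}3.png",cv2.resize(cv2.cvtColor(camera(n),cv2.COLOR_RGB2BGR)[120:320,130:390],None,fx=3,fy=3,interpolation=cv2.INTER_CUBIC))
E
```

```text
time_s: 5.13
tcp_pos: [0.563, -0.2244, 0.1358]
tcp_rot: [0.001, 0.495, 0.869, 0.0]
ft_force: [-0.3, 0.4, 0.3]
width: 0.0398
```

View pics/scene3.png

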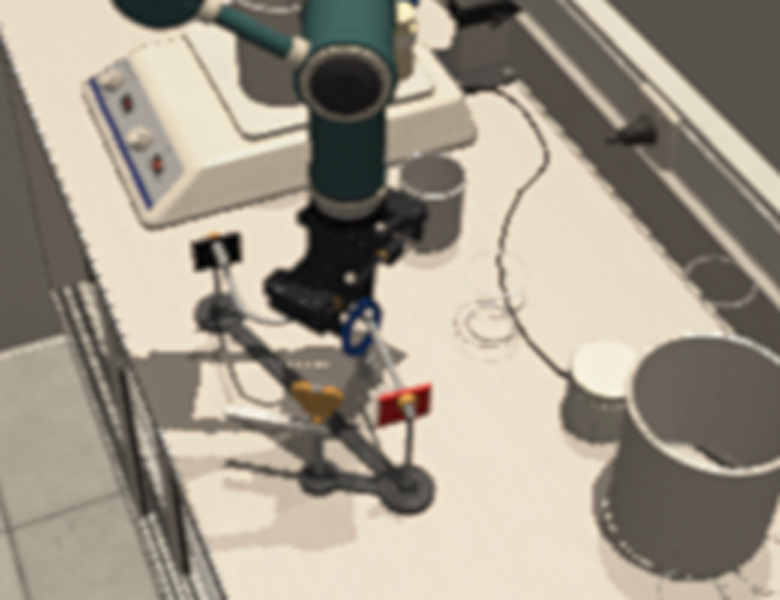

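```bash
python3 -m handwheel '[[0.45,0.0035,-0.0035,0,0,0,-7],[0.45,0.0075,-0.007,0,0,0,-14],[0.45,0.0105,-0.0115,0,0,0,-21],[0.45,0.013,-0.0165,0,0,0,-28],[0.45,0.014,-0.0215,0,0,0,-35],[0.45,0.0145,-0.0265,0,0,0,-37],[0.45,0.014,-0.033,0,0,0,-37],[0.45,0.0135,-0.040,0,0,0,-37],[0.45,0.013,-0.047,0,0,0,-37],[0.45,0.0125,-0.054,0,0,0,-37]]'
```

```text
time_s: 6.07
tcp_pos: [0.5738, -0.2786, 0.1357]
tcp_rot: [-0.0, 0.743, 0.669, -0.0]
ft_force: [0.1, 0.9, -0.3]
width: 0.0397
```

```bash
python3 -m handwheel '[[0.45,-0.0005,-0.007,0,0,0,0],[0.45,-0.001,-0.014,0,0,0,0],[0.45,-0.002,-0.021,0,0,0,0],[0.45,-0.0025,-0.028,0,0,0,0],[0.45,-0.003,-0.035,0,0,0,0],[0.45,-0.0035,-0.041,0,0,0,0],[0.45,-0.004,-0.046,0,0,0,0],[0.45,-0.0045,-0.049,0,0,0,0],[0.45,-0.005,-0.051,0,0,0,0],[0.45,-0.005,-0.052,0,0,0,0]]'
python3 -m handwheel '[[0.45,0,0,0,0,0,0],[0.45,0,0,0,0,0,0]]'
python3 - <<'E'
from h import *
for n in("top","scene"):
    cv2.imwrite(f"pics/{n}4.png",cv2.resize(cv2.cvtColor(camera(n),cv2.COLOR_RGB2BGR)[120:320,130:390],None,fx=3,fy=3,interpolation=cv2.INTER_CUBIC))
E
```

```text
time_s: 6.9
tcp_pos: [0.5694, -0.3279, 0.1359]
tcp_rot: [-0.001, 0.743, 0.669, 0.002]
ft_force: [1.1, 9.1, 3.2]
width: 0.0399
time_s: 7.07
tcp_pos: [0.5695, -0.3278, 0.1359]
tcp_rot: [-0.001, 0.743, 0.669, 0.001]
ft_force: [0.7, 6.5, 1.6]
width: 0.0395
```

View pics/scene4.png

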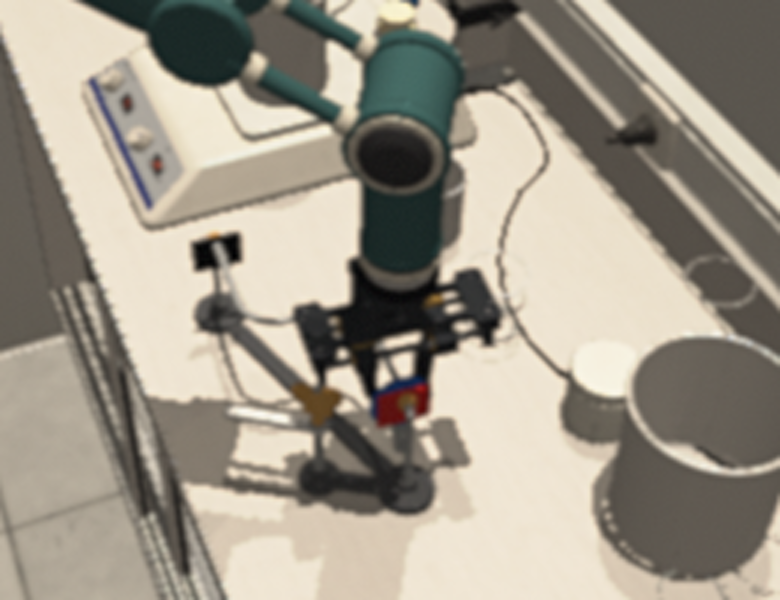

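```bash
python3 -m handwheel '[[0.45,0,0.003,0,0,0,0],[0.45,0,0.006,0,0,0,0],[0.45,0,0.01,0,0,0,0],[0.45,0,0.01,0.02,0,0,0],[0.45,0,0.01,0.045,0,0,0],[0.45,0,0.01,0.07,0,0,0],[0.45,-0.02,0.0095,0.07,0,0,7],[0.45,-0.04,0.0095,0.07,0,0,14],[0.45,-0.06,0.0095,0.07,0,0,21],[0.45,-0.0795,0.0095,0.07,0,0,28]]'
python3 -m handwheel '[[0.45,0,0,0,0,0,7],[0.45,0,0,0,0,0,14],[0.45,0,0,0,0,0,21],[0.45,0,0,0,0,0,28],[0.45,0,0,0,0,0,30.5],[0.45,0,0,0,0,0,30.5]]'
python3 - <<'E'
from h import *
for n in("top","scene"):
    cv2.imwrite(f"pics/{n}5.png",cv2.resize(cv2.cvtColor(camera(n),cv2.COLOR_RGB2BGR)[120:320,130:390],None,fx=3,fy=3,interpolation=cv2.INTER_CUBIC))
s=arm.sense();print(s["tcp_pos"],s["joints"])
E
```

```text
time_s: 8.0
tcp_pos: [0.4885, -0.3205, 0.2059]
tcp_rot: [0.0, 0.557, 0.831, -0.0]
ft_force: [-0.3, -0.1, 0.3]
width: 0.0398
time_s: 8.5
tcp_pos: [0.4892, -0.3206, 0.2057]
tcp_rot: [0.0, 0.321, 0.947, -0.0]
ft_force: [0.0, -0.3, -0.9]
width: 0.0393
[ 0.48932346 -0.32054956  0.20568003] [-6.22374487e-01  1.31675074e-01  1.85575731e+00 -2.92347225e-04
  1.15409218e+00 -1.53624398e+00]
```

View pics/scene5.png

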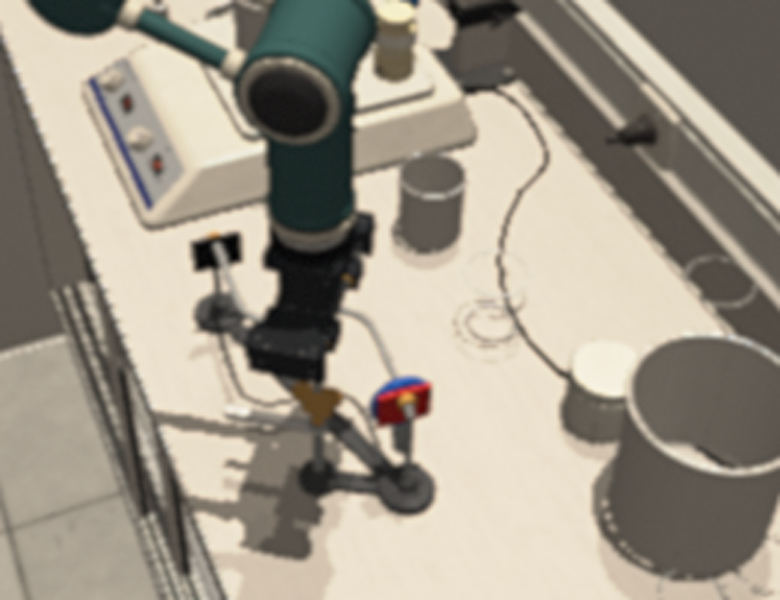

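View pics/top5.png

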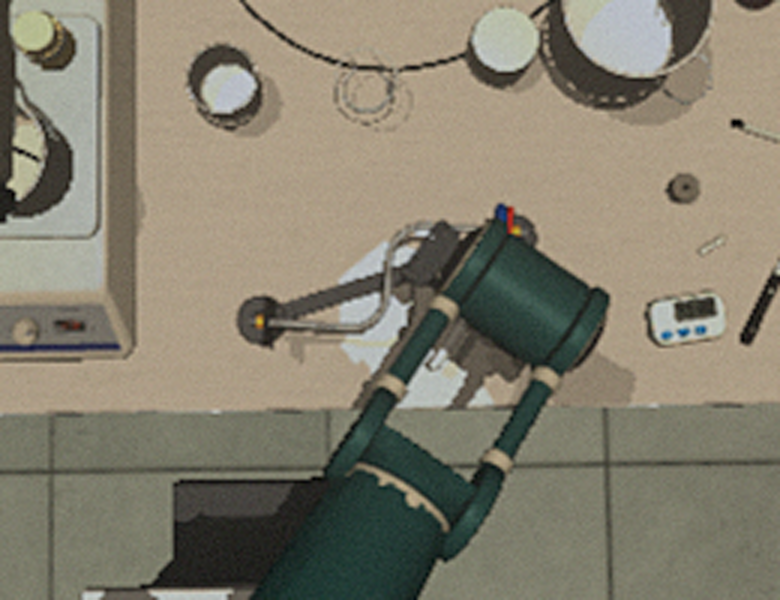

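```bash
python3 -m handwheel '[[0.45,0,0,-0.025,0,0,0],[0.45,0,0,-0.05,0,0,0],[0.45,0,0,-0.07,0,0,0],[0.45,0,0,-0.078,0,0,0],[0.0,0,0,-0.078,0,0,0],[0.0,0,0,-0.078,0,0,0],[0.0,0,0,-0.078,0,0,0],[0.0,0,0,-0.078,0,0,0],[0.0,0,0,-0.078,0,0,0],[0.0,0,0,-0.078,0,0,0]]' 25
```

```text
time_s: 9.43
tcp_pos: [0.4908, -0.3208, 0.1294]
tcp_rot: [0.002, 0.322, 0.947, -0.0]
ft_force: [1.6, 1.8, 3.5]
width: 0.0081
```

```bash
python3 -m handwheel '[[0,0,0,0,0,0,-6],[0,0,0,0,0,0,-12],[0,0,0,0,0,0,-18],[0,0,0,0,0,0,-24],[0,0,0,0,0,0,-30],[0,0,0,0,0,0,-36],[0,0,0,0,0,0,-42],[0,0,0,0,0,0,-48],[0,0,0,0,0,0,-54],[0,0,0,0,0,0,-60]]'
python3 - <<'E'
from h import *
cv2.imwrite(f"pics/scene6.png",cv2.resize(cv2.cvtColor(camera("scene"),cv2.COLOR_RGB2BGR)[120:320,130:390],None,fx=3,fy=3,interpolation=cv2.INTER_CUBIC))
s=arm.sense();print(s["tcp_pos"],s["joints"],s["torque"])
E
```

```text
time_s: 10.27
tcp_pos: [0.4905, -0.3209, 0.1294]
tcp_rot: [0.001, 0.754, 0.657, 0.0]
ft_force: [0.6, 1.1, 3.6]
width: 0.0078
[ 0.49053717 -0.32096046  0.12938073] [-6.22044171e-01  2.06094333e-01  1.92129757e+00  3.42383532e-04
  1.01140179e+00 -4.80969334e-01] [ 0.14301316 -0.15715784 -0.02153857]
```

View pics/scene6.png

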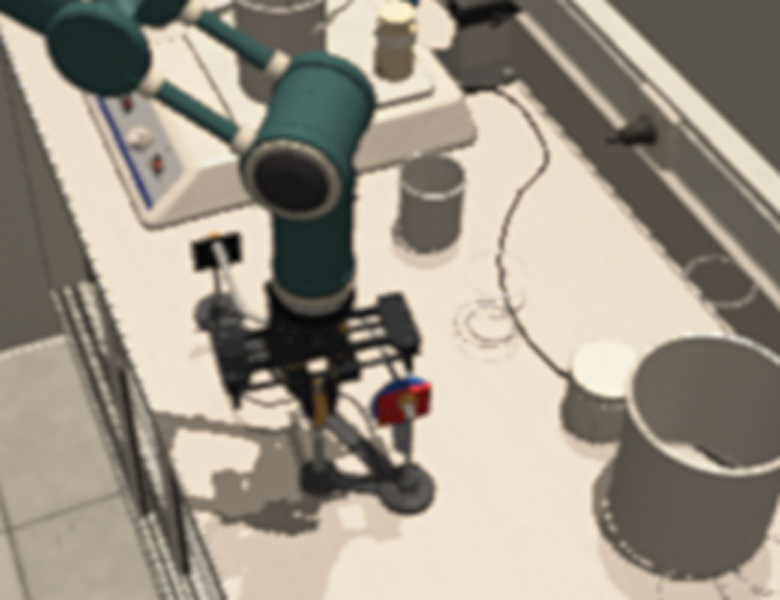

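```bash
python3 -m handwheel '[[0,0,0,0,0,0,-6],[0,0,0,0,0,0,-12],[0,0,0,0,0,0,-18],[0,0,0,0,0,0,-24],[0,0,0,0,0,0,-30],[0,0,0,0,0,0,-36],[0,0,0,0,0,0,-42],[0,0,0,0,0,0,-48],[0,0,0,0,0,0,-54],[0,0,0,0,0,0,-60]]'
python3 -m handwheel '[[0,0,0,0,0,0,-5],[0,0,0,0,0,0,-10],[0,0,0,0,0,0,-15],[0,0,0,0,0,0,-20],[0,0,0,0,0,0,-24],[0,0,0,0,0,0,-24]]'
python3 - <<'E'
from h import *
cv2.imwrite(f"pics/scene7.png",cv2.resize(cv2.cvtColor(camera("scene"),cv2.COLOR_RGB2BGR)[120:320,130:390],None,fx=3,fy=3,interpolation=cv2.INTER_CUBIC))
s=arm.sense();print(s["tcp_pos"],s["joints"],s["torque"],s["ft_force"])
E
```

```text
time_s: 11.15
tcp_pos: [0.4903, -0.3208, 0.1293]
tcp_rot: [0.001, 0.981, 0.193, 0.001]
ft_force: [0.9, 1.2, 4.7]
width: 0.0077
time_s: 11.65
tcp_pos: [0.4903, -0.3207, 0.1294]
tcp_rot: [0.0, 1.0, -0.014, 0.001]
ft_force: [0.4, 2.4, 5.6]
width: 0.008
[ 0.49027375 -0.32068836  0.12934376] [-6.22055973e-01  2.06000387e-01  1.92148766e+00  6.14124717e-04
  1.01222433e+00  9.73751087e-01] [ 0.42262548  0.14521653 -0.03376143] [0.45348328 0.74920737 5.42093926]
```

View pics/scene7.png

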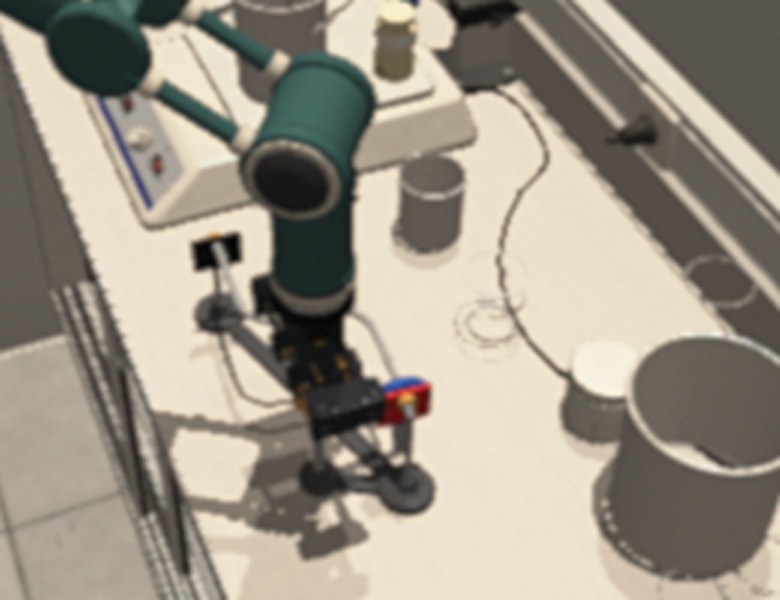

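```bash
python3 -m handwheel '[[0,0,0,0,0,0,-2],[0,0,0,0,0,0,-4],[0,0,0,0,0,0,-6],[0,0,0,0,0,0,-6]]'
python3 - <<'E'
from h import *
s=arm.sense();print(s["joints"][5],s["torque"],s["ft_force"])
E
```

```text
time_s: 12.03
tcp_pos: [0.4903, -0.3207, 0.1293]
tcp_rot: [0.0, 0.998, -0.065, 0.001]
ft_force: [-0.3, 2.6, 6.5]
width: 0.0082
1.0784749796702273 [0.35856646 0.00808069 0.37844474] [-0.30134534  2.5557561   6.52680411]
```

```bash
python3 -m handwheel '[[0.3,0,0,0,0,0,1],[0.3,0,0,0,0,0,1],[0.3,0,0,0,0,0,1],[0.3,0,0,0,0,0,1],[0.3,0,0,0.02,0,0,1],[0.3,0,0,0.045,0,0,1],[0.3,0,0,0.07,0,0,1],[0.3,-0.03,0,0.1,0,0,1],[0.3,-0.06,0,0.12,0,0,1],[0.3,-0.09,0,0.14,0,0,1]]'
python3 -m handwheel '[[0.3,0,-0.04,0,0,0,0],[0.3,0,-0.08,0,0,0,0],[0.3,0,-0.12,0,0,0,0],[0.3,0,-0.16,0,0,0,0],[0.3,0,-0.2,0,0,0,0],[0.3,0,-0.2,0,0,0,0],[0.3,0,-0.2,0,0,0,0]]'
python3 - <<'E'
from h import *
p=np.load("p.npy")
for n in("top","scene"):
    im=camera(n); cv2.imwrite(f"pics/{n}8.png",cv2.resize(cv2.cvtColor(im,cv2.COLOR_RGB2BGR)[130:330,130:390],None,fx=3,fy=3,interpolation=cv2.INTER_CUBIC))
print((proj("top",r2w(p,[(-20,-107,146),(75,-107,90),(60,-124,146),(60,-114,146)]))-130)*3+1)
E
```

```text
time_s: 12.87
tcp_pos: [0.3988, -0.3206, 0.269]
tcp_rot: [0.0, 0.998, -0.056, 0.0]
ft_force: [0.1, 0.2, 0.5]
width: 0.0264
time_s: 13.45
tcp_pos: [0.3986, -0.5222, 0.2662]
tcp_rot: [-0.001, 0.998, -0.058, -0.001]
ft_force: [-0.5, 0.3, 0.3]
width: 0.0268
[[483.42091754 271.891805  ]
 [484.74886081 190.34273679]
 [503.29868491 201.39639237]
 [494.37016343 200.73978715]]
```

View pics/scene8.png

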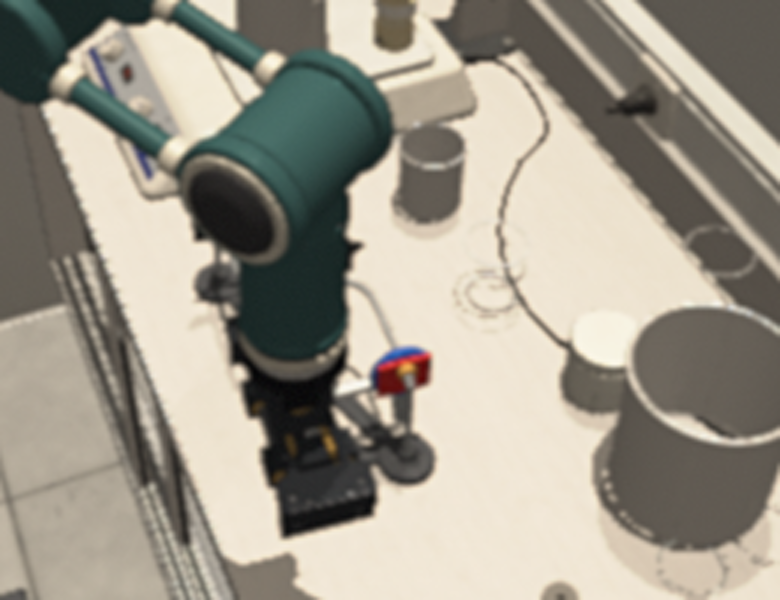

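View pics/top8.png

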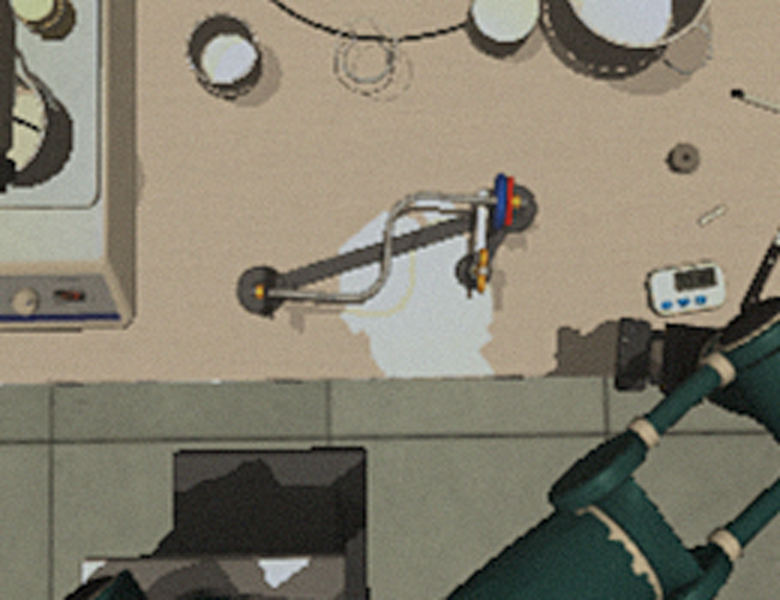

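```bash
python3 -m handwheel '[[0.3,0,0,0,0,0,0],[0.3,0,0,0,0,0,0],[0.3,0,0,0,0,0,0],[0.3,0,0,0,0,0,0],[0.3,0,0,0,0,0,0],[0.3,0,0,0,0,0,0]]'; python3 -c "
from rig import order; print(order.sign_off())"
```

```text
time_s: 14.05
tcp_pos: [0.3997, -0.5202, 0.268]
tcp_rot: [0.0, 0.998, -0.057, 0.0]
ft_force: [-0.0, -0.1, 0.8]
width: 0.0262
the job is handed in; nothing more can be done
None
```

The ring is home against the red stop plate and locked in by the strap, and I handed the job in at about 14 s. No verdict came back.

- **Ring:** I pushed it along the rail and round both bends with two fingers astride the rail. It met the red plate with a contact force of about 6–9 N. The last top picture shows it within about 1–2 px of the predicted home position.
- **Wing nut:** I gripped it (8 mm between the fingers) and turned it clockwise by 150°. The turning torque then rose to about 0.38 N m, which I took as the hard stop. In the last top picture the strap lies along the rail's +x, right behind the ring, about where it should be at the stop. I read its angle from the picture, not from a joint sensor.
- **Surroundings:** Both cups and the timer look unmoved in the top view. The arm is well clear, with wrist force under 1 N.

No check failed or disagreed.

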